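# Cock the jar knocker in the fume hood

### The arm

A 6-joint arm with a two-finger parallel gripper is mounted at the origin on the work surface. World frame = base frame: x ahead of the robot, y to its left, z up, the work surface at z = 0. Lengths are in mm, angles in rad, forces in N, time in s.
With the tool pointing down it reaches from about 300 to 775 mm from the base axis. Payload 14.6 kg.
Tool frame: the origin (TCP) lies midway between the tips of the shut fingers; the grasp point (between the pads) lies manip.grasp_offset behind it (manip.grasp_offset is the distance from the TCP to the grasp point, in mm); z points along the fingers, y is the direction in which the jaws open and shut (so a half turn about z gives the same grasp; the last joint's range is limited). The gripper opens to 94 mm and grips with 3 to 60 N. Pads are 16 mm wide; open, the fingers measure 119 mm over their backs; the gripper's body (75 mm by 177 mm) begins 78 mm behind the grasp point.
Start: joints at [-1.318, 0.3, 1.521, -0, 1.321, -0.067], TCP at [172.9, -522.106, 205.446] pointing down, gripper open.
Joint ranges: [-3.03, 3.03], [-0.79, 2.21], [0.23, 2.52], [-1.04, 4.18], [0, 3.07], [-2.55, 2.55]. Speed limits (rad/s): [2.22, 2.22, 2.57, 3.14, 3.14, 3.14].

### API

Orientations are given as [roll, pitch, yaw] about the fixed x, y, z axes, in that order (R = Rz(yaw) Ry(pitch) Rx(roll)).
In Python, from cell import monitor, vision, order, manip gives the robot as it stands.
- The arm moves only by the shell command python3 -m jog 'ROWS' [FORCE]. ROWS is JSON, a list of rows, each a list of 7 numbers: the shift along the tool's x, y, z in cm, then the turn, a rotation vector about the tool's x, y, z in rad, then the opening in per cent of the stroke, from 0 (shut) to 100 (fully open). In form: [[tx, ty, tz, rx, ry, rz, jaw], ...]. A call has 1 to 8 rows; each row shifts and turns the commanded pose from where the row before left it, along the tool's axes as they then stand; what a row does not reach is not made up. A row lasts 1/10 s, in which the tool goes at most 50 mm and 8.59 degrees, less where a joint would pass 70% of its speed; a pose out of reach is approached as far as the arm can. A call is refused whole if a number of a shift passes 5 or a number of a turn 0.15, either way. A call with a gripper value outside its range is refused whole. The fingers move at their own pace and stop on an object; FORCE is the grip in N (left out, the last holds). Time passes only in rows, so rows that do not move let the fingers close. It gives the time, the measured TCP pose, the force and the opening at its end, in the units of the state.
- monitor.read_state(): the state, without advancing time (a new reading comes with each control period).
- vision.camera(name): name is "scene" or "top" or "wrist"; returns a dict with "color" (400x640x3 uint8, blue, green, red), "fx", "fy", "cx", "cy" (pixels), "cam_to_world" (4x4, takes a point from camera to world coordinates); the wrist camera has in their place "tool_from_camera" (4x4, takes a point from camera to tool coordinates, whose origin is the TCP and whose axes are the flange's). Camera axes: x right, y down, z forward; pixel columns grow to the right and rows downward; lengths in mm; the calibration is good to about 2 mm. A picture is of the moment at which its call begins: read the wrist's pose just before it. There is no depth.
- order.sign_off(): hands the job in, once; it reports no verdict.
The state is a dict: "clock": time; "joints": joint angles; "qd": joint speeds; "effort": joint torques, N m; "eef_pos": TCP position; "eef_rot": TCP orientation; "wrist_force": force on the tool from outside, world axes, zero at the start; "moment": the same for the moment, N m; "finger_gap": finger opening in mm.
Only numpy, scipy, OpenCV 4.12 (cv2) and the standard library are available. Lean on these libraries where they do the work, as an engineer would, in place of code of your own. Each camera call takes 0.05 s, during which the arm holds its last target.

### The job

Cock the knocker that has the white jar standing on it, ready to fire: draw its sprung hammer arm back by the blue knob until the yellow hook catch snaps in behind the arm's pin, then let go and leave it hooked without touching off the hair-trigger catch. Do not let the arm fly home on the way, leave the other knocker (the one with the amber jar) uncocked, and leave both jars standing where they are.

Things in the scene. Friction and masses are not known exactly. Their poses are not given: they have to be found in the camera images.
- knocker_a: The knocker to cock: grey base plate 300 x 250 x 18 mm fixed to the bench, white jar on it. Origin: centre of the plate's underside; x away from the robot, y left (yaw within 0.35 rad). The hinge is at x 50, y -100 mm; the arm at rest points along +y, the jar on its +x side; the cocked pin is at x -90, y 36 mm. A like knocker with the amber jar stands beside it, on either side.
- a_knob (a point): Centre of the grip zone of its upright blue knob, 80 mm above the bench: a round post 20 mm in diameter, 46 to 92 mm above the bench, fixed to the aluminium arm (14 mm wide, top at 46 mm) 165 mm from the hinge. The jar (top 99 mm) is 50 mm or more away; nothing else within 60 mm of it, at rest or cocked, rises above 56 mm.
- a_hinge (a point): Point on the vertical hinge axis of that arm, 80 mm above the bench (the hinge itself ends at 63 mm). The knob moves on a circle of radius 165 mm about it. The arm reaches 195 mm from it to a steel pin (10 mm diameter, top 55 mm above the bench).
- a_arm (a joint): Arm angle, rad: 0 at rest, growing as it is drawn, anticlockwise from above (knob goes towards the robot). Spring at the knob: 1.8 N at rest, 5.5 N cocked. From about 0.69 the pin pushes the catch aside (about 1 N more), at about 0.80 the hook snaps in behind it; hard stop 0.92. Hooked, it rests at about 0.80. Let go before that, it flies home.
- a_catch (a joint): Yellow hook catch, rad: 0 closed (at rest and hooked), to about 0.14 while the pin pushes it aside; closes by its own light spring. It lies by the cocked arm's tip, 33 to 48 mm above the bench, its red trigger pad 70 mm beyond the pin. A sideways touch of about 2 N on it fires the cocked arm: stay above 55 mm over the bench there.
- jar_white: Closed white plastic jar, dark grey cap, 66 mm diameter, 78 mm high, about 0.22 kg, standing loose on the black rubber pad (21 mm above the bench) of the knocker to be cocked. Origin at the centre of its underside, z up.
- jar_amber: The same jar in amber with a white cap, standing on the other knocker. Origin at the centre of its underside, z up.
- b_arm (a joint): Hammer arm of the other knocker (with the amber jar), same build and sense as a_arm; it must stay at 0.
There are look-alikes about, which are no part of the job. Leave any pink look-alike of the jar_amber alone. Leave any purple look-alike of the jar_white alone.

How it is judged:
By the outcome, as a careful person would: the job done as asked, in the order asked, and still so for the second after the job is handed in, with the robot touching nothing.
It also fails if it takes over 40 s, if anything falls off the work surface, if the arm or the gripper's body presses on something with over 40 N, if the wrist force passes 120 N, or if a joint passes its speed limit or range.

## Working session

There is one attempt and no reset: what is moved stays moved. The work goes in short steps, Python scripts to look and compute and a shell command to move; the robot and the scene stay as the last step left them, time stands still between calls to the robot, and variables do not carry over. Pictures are saved under pics/ and viewed, and the job is handed in when it is done.

```bash
mkdir -p pics; ls; python3 - <<'E'
from cell import monitor, vision, order, manip
import cv2
print(monitor.read_state(), manip.grasp_offset)
for n in("scene","top"):
    c=vision.camera(n); cv2.imwrite(f"pics/{n}0.png",c["color"]); print(n,c["fx"],c["fy"],c["cx"],c["cy"],c["cam_to_world"])
E
```

```text
pics
{'clock': 0.0, 'joints': array([-1.31761598e+00,  3.00439771e-01,  1.52156956e+00, -9.05552078e-07,
        1.32067065e+00, -6.65772970e-02]), 'qd': array([ 0.00060303, -0.00097155, -0.00019307,  0.00133941, -0.00084237,
        0.00050894]), 'effort': array([ 1.75725083e-03, -5.31804657e+01, -3.52733374e+01,  7.09113339e-02,
        2.44113745e-02, -1.14838417e-04]), 'eef_pos': array([ 172.83118156, -521.87598625,  204.90838033]), 'eef_rot': array([-3.14050767e+00, -7.14629438e-05,  3.19757833e-01]), 'wrist_force': array([-2.56478801e-02, -2.57543635e-04,  4.69485652e-01]), 'moment': array([-0.01629355,  0.00771866,  0.02615911]), 'finger_gap': 94.0829500730914} 18.8
scene 360.9585495930056 360.9585495930056 316.4136065334531 192.26668830982936 [[ 3.23023942e-01  6.08307862e-01 -7.24994537e-01  1.28809589e+03]
 [ 9.46384272e-01 -2.04783604e-01  2.49840920e-01 -2.52199804e+02]
 [ 3.51320143e-03 -7.66828026e-01 -6.41843000e-01  7.67161099e+02]
 [ 0.00000000e+00  0.00000000e+00  0.00000000e+00  1.00000000e+00]]
top 374.6542788341138 374.6542788341138 313.87367762435997 195.96990345219936 [[ 6.23805348e-03 -9.95691071e-01  9.25223058e-02  4.43510774e+02]
 [-9.99960663e-01 -5.62775089e-03  6.85571736e-03  2.64197939e+01]
 [-6.30548408e-03 -9.25614326e-02 -9.95687010e-01  1.11108613e+03]
 [ 0.00000000e+00  0.00000000e+00  0.00000000e+00  1.00000000e+00]]
```

View pics/top0.png

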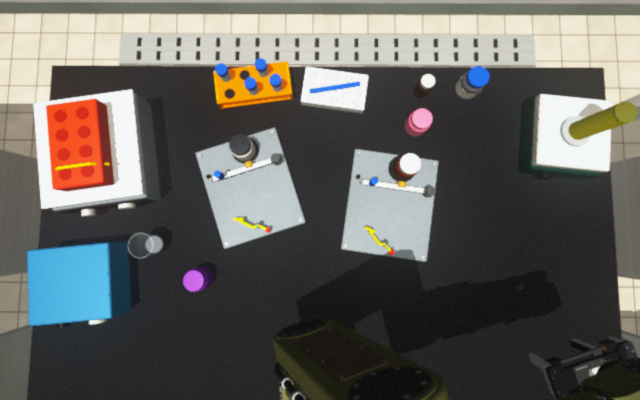

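View pics/scene0.png

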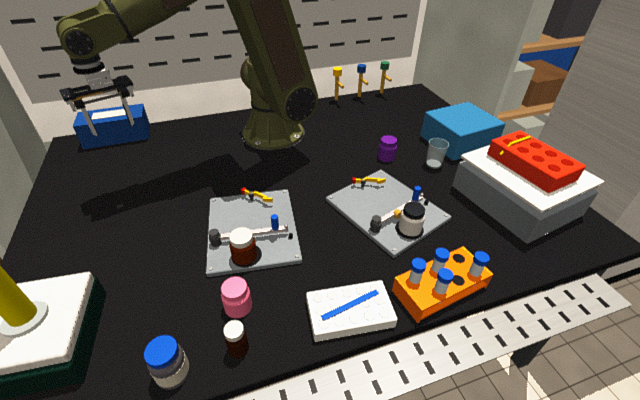

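The top picture shows knocker A, with the white jar and dark cap, on the left: plate about (197..303, 128..247), knob near (218,175) and hinge near (277,159). The amber one is on the right. I'll enlarge the crop to read it more closely.

```bash
python3 - <<'E'
import cv2
t=cv2.imread("pics/top0.png")[120:255,185:315]; cv2.imwrite("pics/topc.png",cv2.resize(t,None,fx=4.4,fy=4.4,interpolation=cv2.INTER_CUBIC))
t=cv2.imread("pics/scene0.png")[165:260,320:460]; cv2.imwrite("pics/scc.png",cv2.resize(t,None,fx=5.5,fy=5.5,interpolation=cv2.INTER_CUBIC))
E
```

```text
(no output)
```

View pics/topc.png

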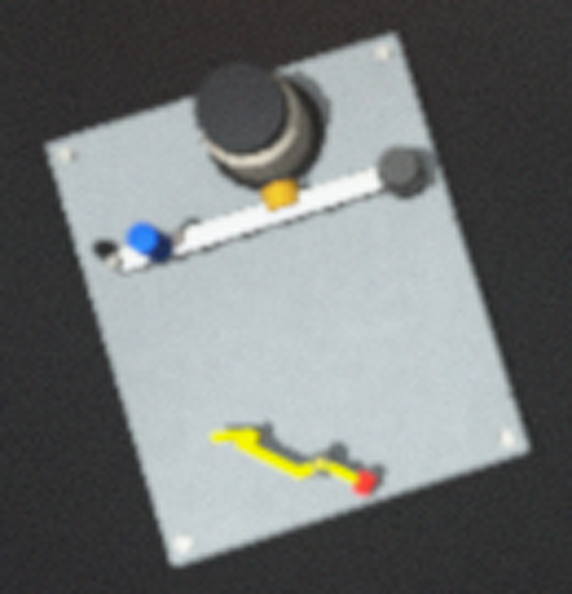

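View pics/scc.png

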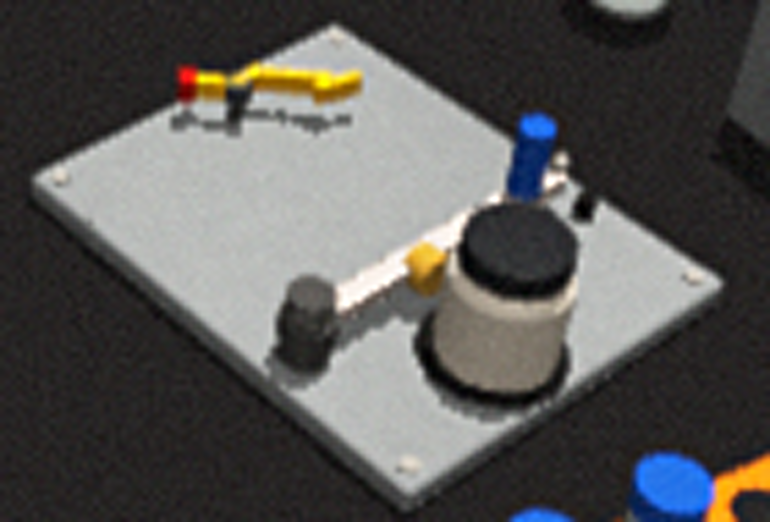

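```bash
cat > h.py <<'E'
import numpy as np
from cell import vision
from scipy.optimize import least_squares
def proj(c,P):
    M=np.linalg.inv(np.array(c["cam_to_world"])); p=(M[:3,:3]@np.asarray(P,float).T).T+M[:3,3]
    return np.c_[c["fx"]*p[:,0]/p[:,2]+c["cx"],c["fy"]*p[:,1]/p[:,2]+c["cy"]]
E
python3 - <<'E'
from h import *
L=np.array([[150,-125,18],[150,125,18],[-150,125,18],[-150,-125,18],[50,65,92],[50,-100,63]],float)
T=np.array([[398,33],[45,143],[172,567],[529,450],[143,237],[404,168]])/4.4+[185,120]-.4
S=np.array([[405,497],[722,280],[335,25],[35,182],[538,124],[311,292]])/5.5+[320,165]-.4
ct=vision.camera("top");cs=vision.camera("scene")
def W(q):
    c,s=np.cos(q[2]),np.sin(q[2]); return np.c_[q[0]+c*L[:,0]-s*L[:,1],q[1]+s*L[:,0]+c*L[:,1],L[:,2]]
for use in("t","s","ts"):
    f=lambda q:np.r_[(proj(ct,W(q))-T).ravel()*('t' in use),(proj(cs,W(q))-S).ravel()*('s' in use)]
    r=least_squares(f,[500,150,.2]);print(use,r.x.round(3),np.round(r.fun.reshape(-1,2),1).tolist())
q=r.x; c,s=np.cos(q[2]),np.sin(q[2]);R=np.array([[c,-s],[s,c]])
H=R@[50,-100]+q[:2]; print("hinge",H)
for a in(0,.4,.69,.8,.86,.92):
    d=q[2]+np.pi/2+a; u=np.array([np.cos(d),np.sin(d)]); print(a,"knob",H+165*u,"pin",H+195*u,"armdir",d)
print("pin cocked",R@[-90,36]+q[:2])
E
```

```text
t [5.71192e+02 2.22685e+02 3.15000e-01] [[0.2, -0.6], [0.0, -0.4], [-0.3, 0.4], [0.9, 0.6], [0.0, 0.1], [-0.9, -0.2], [-0.0, -0.0], [0.0, 0.0], [-0.0, -0.0], [-0.0, -0.0], [-0.0, 0.0], [-0.0, -0.0]]
s [5.73454e+02 2.23170e+02 3.22000e-01] [[-0.0, -0.0], [-0.0, -0.0], [-0.0, -0.0], [0.0, -0.0], [-0.0, -0.0], [-0.0, -0.0], [0.6, -0.2], [0.9, 0.4], [-0.0, -0.5], [-1.4, -1.1], [-0.3, 0.5], [-0.1, 0.3]]
ts [5.72086e+02 2.23128e+02 3.18000e-01] [[-0.1, -1.0], [-0.2, -0.5], [-0.2, 0.1], [0.8, 0.2], [-0.1, -0.1], [-1.1, -0.6], [0.1, -0.6], [0.6, 0.2], [0.0, -0.7], [-1.5, -1.5], [-0.5, 0.2], [-0.4, -0.0]]
hinge [650.85897435 143.78739906]
0 knob [599.24382378 300.50649883] pin [589.85925095 329.0008806 ] armdir 1.888955967194573
0.4 knob [542.28898042 268.0353625 ] pin [522.54898152 290.62590131] armdir 2.288955967194573
0.69 knob [511.29346099 231.80141773] pin [485.91791311 247.80396657] armdir 2.578955967194573
0.8 knob [502.47495187 215.94820471] pin [475.49603869 229.06835119] armdir 2.6889559671945733
0.86 knob [498.41491197 206.92065373] pin [470.69780972 218.39942731] armdir 2.748955967194573
0.92 knob [494.90350608 197.66589122] pin [466.5479664 207.4619807] armdir 2.808955967194573
pin cocked [475.3417959  229.16725657]
```

Both views agree to about 2 mm. The plan is to turn to yaw 1.889, so the jaws act tangentially, then travel above the knob.

```bash
python3 -m jog '[[0,0,0,0,0,-0.15,50],[0,0,0,0,0,-0.15,50],[0,0,0,0,0,-0.15,50],[0,0,0,0,0,-0.15,50],[0,0,0,0,0,-0.15,50],[0,0,0,0,0,-0.15,50],[0,0,0,0,0,-0.15,50],[0,0,0,0,0,-0.15,50]]'
python3 -m jog '[[0,0,0,0,0,-0.15,50],[0,0,0,0,0,-0.12,50],[0,0,0,0,0,-0.1,50],[0,0,0,0,0,0,50]]'
cat >> h.py <<'E'
from cell import monitor
from scipy.spatial.transform import Rotation as Ro
def delta(target,yaw):
    s=monitor.read_state(); R=Ro.from_euler('xyz',s["eef_rot"])
    T=Ro.from_euler('xyz',[np.pi,0,yaw])
    print("pos",s["eef_pos"].round(1),"rot",s["eef_rot"].round(3),"F",s["wrist_force"].round(1),"gap",round(s["finger_gap"],1),"t",s["clock"])
    print("tool shift cm",(R.inv().apply(np.array(target)-s["eef_pos"])/10).round(2),"turn",(R.inv()*T).as_rotvec().round(3))
E
python3 -c "
from h import *
delta([599.2,300.5,180],1.889)"
```

```text
clock: 1.0
eef_pos: [172.9, -522.0, 205.3]
eef_rot: [-3.142, -0.0, 1.526]
wrist_force: [0.4, 0.5, 0.1]
finger_gap: 47.2
clock: 1.4
eef_pos: [172.9, -522.0, 205.3]
eef_rot: [3.142, -0.0, 1.891]
wrist_force: [-0.5, -0.6, -0.6]
finger_gap: 46.9
pos [ 172.9 -522.   205.3] rot [ 3.142 -0.     1.891] F [-0.5 -0.6 -0.6] gap 46.9 t 1.4
tool shift cm [64.63 66.38  2.55] turn [ 0.    -0.     0.002]
```

```bash

python3 -m jog '[[3.3,3.4,0,0,0,0,50],[3.3,3.4,0,0,0,0,50],[3.3,3.4,0,0,0,0,50],[3.3,3.4,0,0,0,0,50],[3.3,3.4,0,0,0,0,50],[3.3,3.4,0,0,0,0,50],[3.3,3.4,0,0,0,0,50],[3.3,3.4,0,0,0,0,50]]'
python3 -m jog '[[3.3,3.4,0,0,0,0,50],[3.3,3.4,0,0,0,0,50],[3.3,3.4,0,0,0,0,50],[3.3,3.4,0,0,0,0,50],[3.3,3.4,0,0,0,0,50],[3.3,3.4,0,0,0,0,50],[3.3,3.4,0,0,0,0,50],[0,0,0,0,0,0,50]]'
python3 -c "
from h import *
delta([599.2,300.5,180],1.889)"
```

```text
clock: 2.2
eef_pos: [348.8, -184.3, 205.7]
eef_rot: [3.141, 0.001, 1.886]
wrist_force: [0.8, -0.2, -0.5]
finger_gap: 47.0
clock: 3.0
eef_pos: [502.9, 111.7, 204.8]
eef_rot: [-3.141, -0.001, 1.89]
wrist_force: [-0.2, -0.1, 0.5]
finger_gap: 47.2
pos [502.9 111.7 204.8] rot [-3.141e+00 -1.000e-03  1.890e+00] F [-0.2 -0.1  0.5] gap 47.2 t 3.0
tool shift cm [14.9  15.07  2.48] turn [-0.    -0.001  0.001]
```

```bash

python3 -m jog '[[3,3,0,0,0,0,50],[3,3,0,0,0,0,50],[3,3,0,0,0,0,50],[3,3,0,0,0,0,50],[2.9,3,0,0,0,0,50],[0,0,1.25,0,0,0,50],[0,0,1.25,0,0,0,50],[0,0,0,0,0,0,50]]'
python3 - <<'E'
from h import *
import cv2
delta([599.2,300.5,61],1.889)
s=monitor.read_state();c=vision.camera("wrist");cv2.imwrite("pics/w1.png",c["color"])
R=Ro.from_euler('xyz',s["eef_rot"]).as_matrix();M=np.eye(4);M[:3,:3]=R;M[:3,3]=s["eef_pos"]
c["cam_to_world"]=M@np.array(c["tool_from_camera"])
print("pred",proj(c,[[599.2,300.5,92],[650.9,143.8,63],[589.9,329,55]]).round(1))
E
```

```text
clock: 3.8
eef_pos: [596.7, 294.9, 178.0]
eef_rot: [-3.138, 0.0, 1.888]
wrist_force: [-0.1, -0.1, 0.5]
finger_gap: 46.8
pos [596.7 294.9 178. ] rot [-3.138  0.     1.888] F [-0.1 -0.1  0.5] gap 46.8 t 3.8
tool shift cm [ 0.46  0.46 11.7 ] turn [-0.004  0.    -0.001]
pred [[327.8 200.4]
 [326.9 340.4]
 [327.5 159.4]]
```

View pics/w1.png

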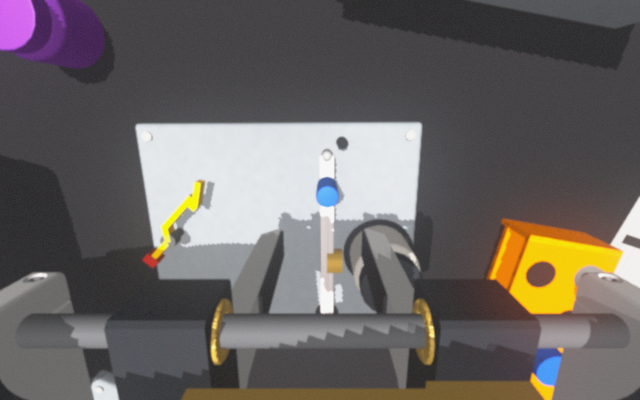

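```bash
python3 - <<'E'
from h import *
import cv2
t=cv2.imread("pics/w1.png")[130:280,260:420]; cv2.imwrite("pics/w1c.png",cv2.resize(t,None,fx=4,fy=4,interpolation=cv2.INTER_CUBIC))
s=monitor.read_state();c=vision.camera("wrist")
R=Ro.from_euler('xyz',s["eef_rot"]).as_matrix();M=np.eye(4);M[:3,:3]=R;M[:3,3]=s["eef_pos"]
c["cam_to_world"]=M@np.array(c["tool_from_camera"]);print(c["cam_to_world"].round(2))
u=R[:,0]
for d in(-10,0,10):
  print(proj(c,[np.array([599.2,300.5,z])+d*u for z in(46,92)]).round(1).tolist())
E
```

```text
[[ 9.5000e-01  3.0000e-01  8.0000e-02  5.7316e+02]
 [ 3.1000e-01 -9.2000e-01 -2.5000e-01  3.6896e+02]
 [-0.0000e+00  2.6000e-01 -9.7000e-01  3.5815e+02]
 [ 0.0000e+00  0.0000e+00  0.0000e+00  1.0000e+00]]
[[326.5, 197.3], [327.0, 210.9]]
[[326.5, 187.7], [327.1, 199.9]]
[[326.6, 177.9], [327.1, 188.6]]
```

View pics/w1c.png

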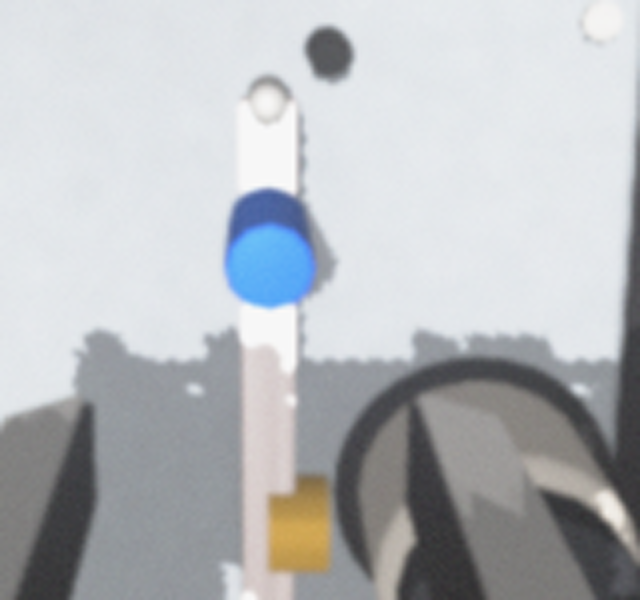

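The knob top is at (327.5,196), about 3 mm further out along the arm than predicted, and laterally it matches. I'll centre on it and descend.

```bash

python3 -m jog '[[0.6,0.45,0,0,0,0,50],[0,0,1.5,0,0,0,50],[0,0,2.5,0,0,0,50],[0,0,2.5,0,0,0,50],[0,0,2.5,0,0,0,50],[0,0,1.5,0,0,0,50],[0,0,1,0,0,0,50],[0,0,0,0,0,0,50]]'
python3 -c "
from h import *
delta([598.6,302.4,61],1.889)
import cv2
cv2.imwrite('pics/w2.png',vision.camera('wrist')['color'])"
```

```text
clock: 4.7
eef_pos: [599.7, 303.3, 64.3]
eef_rot: [-3.14, 0.0, 1.89]
wrist_force: [-0.3, -0.1, 0.3]
finger_gap: 47.1
pos [599.7 303.3  64.3] rot [-3.14  0.    1.89] F [-0.3 -0.1  0.3] gap 47.1 t 4.7
tool shift cm [-0.06 -0.13  0.33] turn [-0.002  0.     0.001]
```

View pics/w2.png

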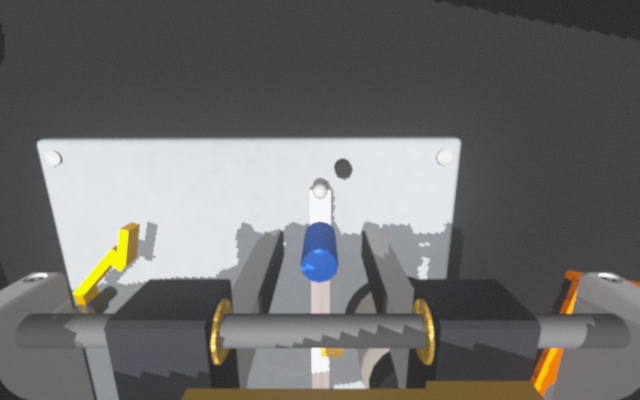

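The knob stands between the fingers at x≈319, close to mid-gap, clear of the jar. I'll grip it.

```bash

python3 -m jog '[[0,-0.1,0.15,0,0,0,50],[0,0,0,0,0,0,10],[0,0,0,0,0,0,10],[0,0,0,0,0,0,10],[0,0,0,0,0,0,10],[0,0,0,0,0,0,10]]' 25
python3 -c "
from h import *
delta([598.6,302.4,61],1.889)
import cv2
cv2.imwrite('pics/w3.png',vision.camera('wrist')['color'])"
```

```text
clock: 5.35
eef_pos: [598.5, 303.1, 64.2]
eef_rot: [-3.14, 0.0, 1.89]
wrist_force: [-6.3, -2.2, 4.9]
finger_gap: 19.6
pos [598.5 303.1  64.2] rot [-3.14  0.    1.89] F [-6.3 -2.2  4.9] gap 19.6 t 5.35
tool shift cm [-0.07 -0.01  0.32] turn [-0.002  0.     0.001]
```

View pics/w3.png

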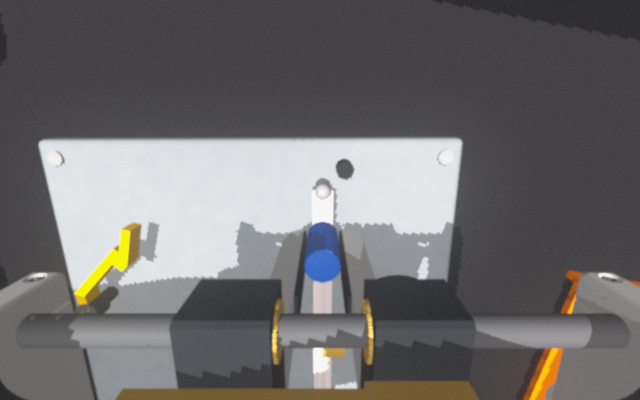

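```bash

python3 -m jog '[[-0.01,-0.5,0,0,0,-0.03,10],[-0.02,-0.825,0,0,0,-0.05,10],[-0.02,-0.825,0,0,0,-0.05,10],[-0.02,-0.825,0,0,0,-0.05,10],[-0.02,-0.825,0,0,0,-0.05,10],[-0.02,-0.825,0,0,0,-0.05,10],[-0.02,-0.825,0,0,0,-0.05,10],[-0.02,-0.825,0,0,0,-0.05,10]]'
cat >> h.py <<'E'
def arm():
    s=monitor.read_state();d=s["eef_pos"][:2]-[650.9,143.8]
    print("armangle",np.arctan2(d[1],d[0])-1.889,"r",np.hypot(*d),"yaw-1.889",s["eef_rot"][2]-1.889,"F",s["wrist_force"].round(1),"gap",round(s["finger_gap"],1))
E
python3 -c "
from h import *
arm()
import cv2
cv2.imwrite('pics/w4.png',vision.camera('wrist')['color']);cv2.imwrite('pics/t4.png',vision.camera('top')['color'])"
```

```text
clock: 6.2
eef_pos: [544.3, 273.1, 64.2]
eef_rot: [3.14, -0.0, 2.273]
wrist_force: [1.6, 2.2, -0.2]
finger_gap: 19.1
armangle 0.3712992673728588 r 167.56768039754206 yaw-1.889 0.38430454238864553 F [ 1.6  2.2 -0.2] gap 19.1
```

View pics/w4.png

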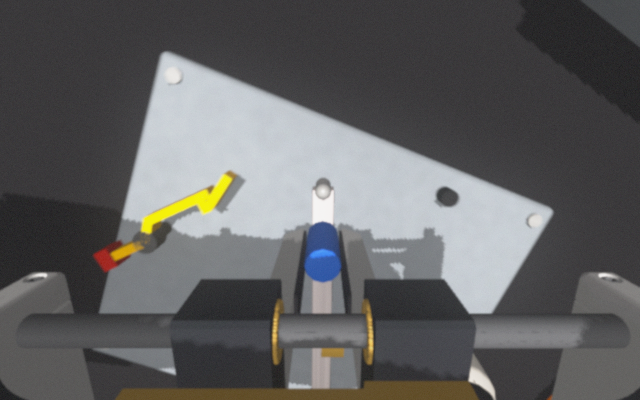

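The arm has followed: the pin is centred at (323,190), no slip, and forces are small. I'll continue the arc.

```bash

python3 -m jog '[[-0.02,-0.825,0,0,0,-0.05,10],[-0.02,-0.825,0,0,0,-0.05,10],[-0.02,-0.825,0,0,0,-0.05,10],[-0.02,-0.825,0,0,0,-0.05,10],[-0.02,-0.825,0,0,0,-0.05,10],[-0.02,-0.825,0,0,0,-0.05,10],[-0.01,-0.5,0,0,0,-0.03,10]]'
python3 -c "
from h import *
arm()
import cv2
cv2.imwrite('pics/w5.png',vision.camera('wrist')['color'])"
```

```text
clock: 7.0
eef_pos: [508.9, 232.2, 64.2]
eef_rot: [3.141, -0.001, 2.601]
wrist_force: [-3.3, 8.1, 1.9]
finger_gap: 19.5
armangle 0.6958795175610828 r 167.26903535130216 yaw-1.889 0.711970832595098 F [-3.3  8.1  1.9] gap 19.5
```

View pics/w5.png

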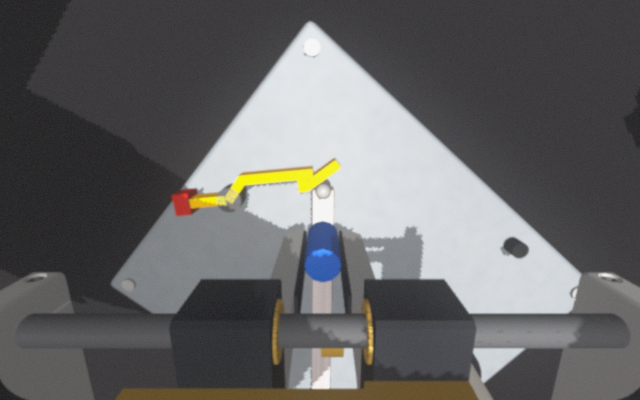

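The pin at (323,188) is now against the hook's ramp. Continuing to about 0.84 in smaller steps.

```bash

python3 -m jog '[[-0.01,-0.5,0,0,0,-0.03,10],[-0.01,-0.5,0,0,0,-0.03,10],[-0.01,-0.5,0,0,0,-0.03,10],[-0.01,-0.5,0,0,0,-0.03,10],[-0.01,-0.3,0,0,0,-0.02,10],[0,0,0,0,0,0,10]]'
python3 -c "
from h import *
arm()
import cv2
im=vision.camera('wrist')['color'];cv2.imwrite('pics/w6.png',cv2.resize(im[100:300,120:440],None,fx=2.5,fy=2.5))"
```

```text
clock: 7.65
eef_pos: [498.3, 211.9, 64.2]
eef_rot: [3.141, -0.002, 2.74]
wrist_force: [-8.4, 8.2, 5.0]
finger_gap: 19.5
armangle 0.8330416776952199 r 167.10728979453373 yaw-1.889 0.8506265184168054 F [-8.4  8.2  5. ] gap 19.5
```

View pics/w6.png

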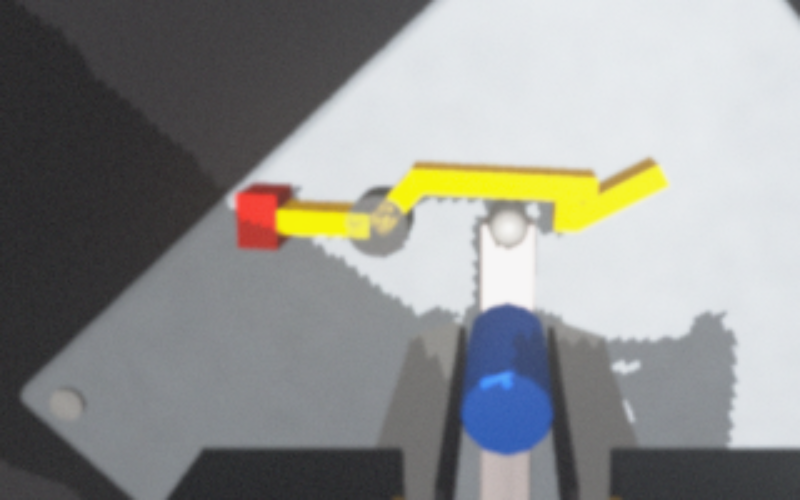

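The hook has snapped in: its tooth is at (575,215), ahead of the pin at (508,225), and the pin is slightly past it. I'll ease back slowly.

```bash

python3 -m jog '[[0,0.15,0,0,0,0.01,10],[0,0.15,0,0,0,0.01,10],[0,0.15,0,0,0,0.01,10],[0,0,0,0,0,0,10]]'
python3 -c "
from h import *
arm()
import cv2
im=vision.camera('wrist')['color'];cv2.imwrite('pics/w7.png',cv2.resize(im[100:300,120:440],None,fx=2.5,fy=2.5))"
```

```text
clock: 8.1
eef_pos: [500.3, 216.4, 64.2]
eef_rot: [3.141, -0.002, 2.709]
wrist_force: [-6.8, 9.7, 4.7]
finger_gap: 19.5
armangle 0.803515525993266 r 167.15335633713528 yaw-1.889 0.819860568856319 F [-6.8  9.7  4.7] gap 19.5
```

View pics/w7.png

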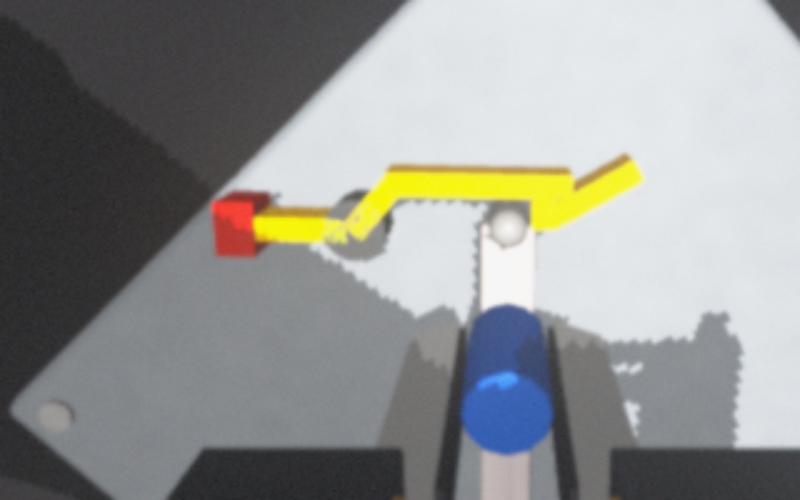

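```bash

python3 -m jog '[[0,0.1,0,0,0,0.005,10],[0,0,0,0,0,0,10]]'; python3 -c "from h import *;arm()"
python3 -m jog '[[0,0.1,0,0,0,0.005,10],[0,0,0,0,0,0,10]]'
python3 -c "
from h import *
arm()
import cv2
im=vision.camera('wrist')['color'];cv2.imwrite('pics/w8.png',cv2.resize(im[100:300,120:440],None,fx=2.5,fy=2.5))"
```

```text
clock: 8.35
eef_pos: [500.7, 217.1, 64.2]
eef_rot: [3.141, -0.002, 2.704]
wrist_force: [-7.4, 7.7, 4.5]
finger_gap: 19.7
armangle 0.7984176199288393 r 167.17326910837232 yaw-1.889 0.8150294397200464 F [-7.4  7.7  4.5] gap 19.7
clock: 8.55
eef_pos: [500.8, 217.4, 64.1]
eef_rot: [-3.141, -0.002, 2.699]
wrist_force: [-9.3, 2.6, 7.6]
finger_gap: 19.2
armangle 0.7968805369909358 r 167.19340409441 yaw-1.889 0.8100887150318308 F [-9.3  2.6  7.6] gap 19.2
```

View pics/w8.png

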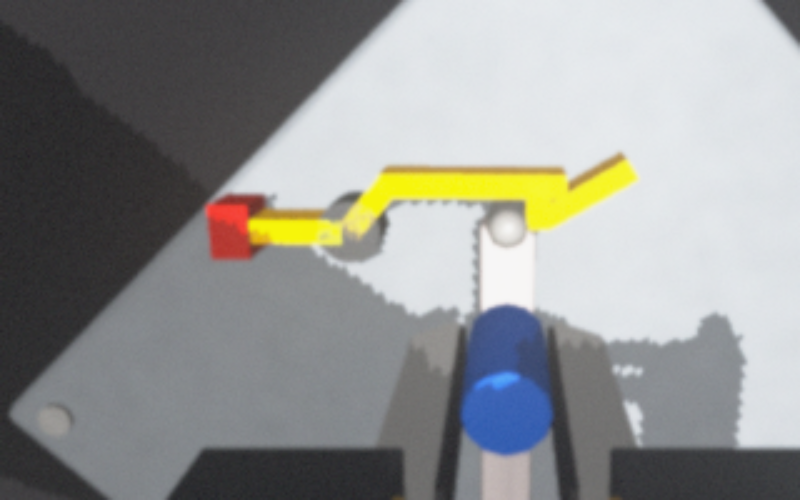

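The pin is seated in the hook, and the force has changed sign so the catch carries the load. I'll take back half a millimetre and open.

```bash

python3 -m jog '[[0,-0.04,0,0,0,0,10],[0,0,0,0,0,0,18],[0,0,0,0,0,0,22],[0,0,0,0,0,0,26],[0,0,0,0,0,0,32],[0,0,0,0,0,0,40],[0,0,0,0,0,0,45],[0,0,0,0,0,0,45]]' 5
python3 -c "
from h import *
arm()
import cv2
im=vision.camera('wrist')['color'];cv2.imwrite('pics/w9.png',cv2.resize(im[100:300,120:440],None,fx=2.5,fy=2.5))"
```

```text
clock: 9.4
eef_pos: [501.5, 216.5, 63.9]
eef_rot: [-3.142, 0.0, 2.7]
wrist_force: [0.1, -1.0, 0.4]
finger_gap: 42.2
armangle 0.7995702164035523 r 166.15975349814425 yaw-1.889 0.8107425830915751 F [ 0.1 -1.   0.4] gap 42.2
```

View pics/w9.png

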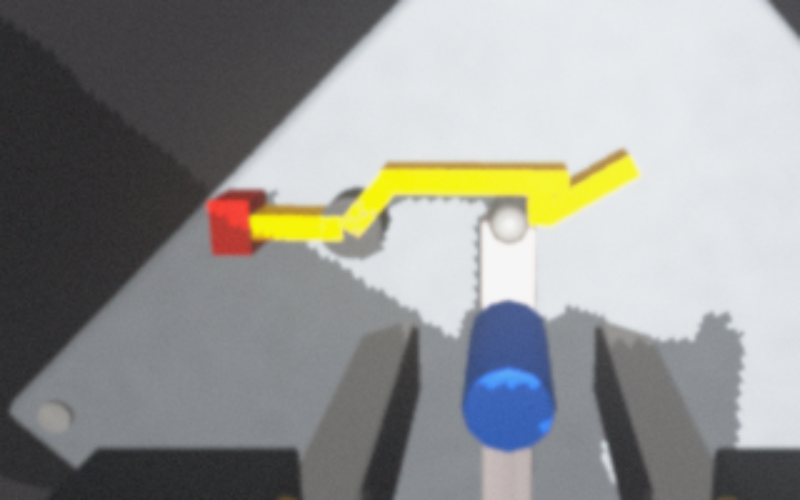

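The jaws are open on both sides of the knob, the pin is held in the hook, and wrist force is about zero. I'll rise straight up.

```bash

python3 -m jog '[[0,0,-1,0,0,0,45],[0,0,-2,0,0,0,45],[0,0,-3,0,0,0,45],[0,0,-4,0,0,0,45],[0,0,-4,0,0,0,45],[0,0,-3,0,0,0,45],[0,0,0,0,0,0,45],[0,0,0,0,0,0,45]]'
python3 -m jog '[[-4,3,0,0,0,0,45],[-4,3,0,0,0,0,45],[-4,3,0,0,0,0,45],[-4,3,0,0,0,0,45],[-4,0,0,0,0,0,45],[0,0,0,0,0,0,45],[0,0,0,0,0,0,45],[0,0,0,0,0,0,45]]'
python3 -c "
from h import *
arm()
import cv2
for n in('scene','top','wrist'): cv2.imwrite('pics/%s_e.png'%n,vision.camera(n)['color'])"
```

```text
clock: 10.25
eef_pos: [501.4, 216.6, 234.5]
eef_rot: [3.141, 0.001, 2.7]
wrist_force: [0.4, -0.1, -0.6]
finger_gap: 42.3
clock: 11.05
eef_pos: [721.9, 237.9, 234.2]
eef_rot: [-3.141, -0.001, 2.7]
wrist_force: [0.6, 0.8, 0.6]
finger_gap: 41.9
armangle -0.964608918040083 r 117.85335343268098 yaw-1.889 0.8112649004290768 F [0.6 0.8 0.6] gap 41.9
```

View pics/scene_e.png

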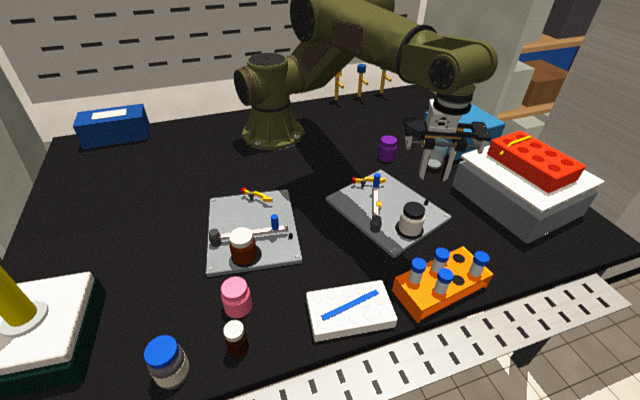

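View pics/top_e.png

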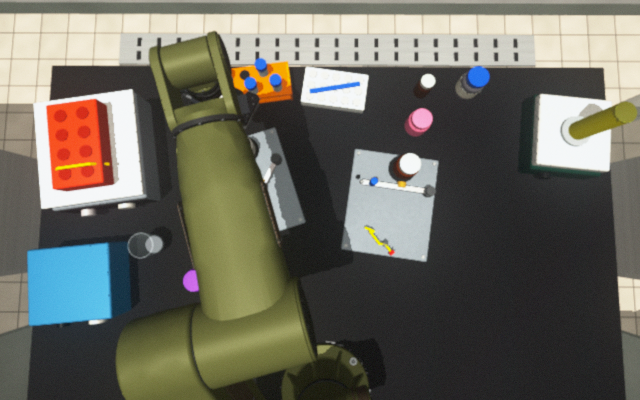

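```bash
python3 -c "
import cv2
t=cv2.imread('pics/scene_e.png')[150:280,195:465];cv2.imwrite('pics/se.png',cv2.resize(t,None,fx=2.9,fy=2.9,interpolation=cv2.INTER_CUBIC))"
```

```text
(no output)
```

View pics/se.png

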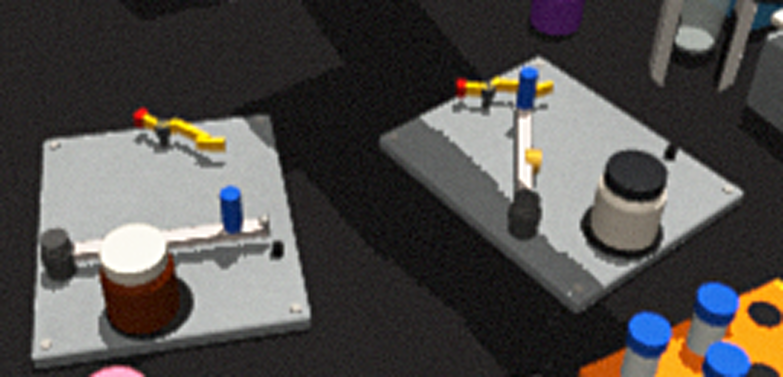

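Knocker A is cocked: its knob at (527,88) is by the closed catch. Knocker B is at rest, both jars stand on their pads, and the robot touches nothing. I'll hand it in.

```bash
python3 -c "
from cell import order
print(order.sign_off())"
```

```text
the job is handed in; nothing more can be done
None
```

The white-jar knocker is cocked and hooked, and I handed the job in at about 11 s of the 40 s allowed. No verdict was reported.

**What I did:** I gripped the blue knob and drew it round its arc to about 0.83 rad, and the wrist picture showed the hook in behind the pin. I then eased back to about 0.80 rad until the hook took the spring load, opened the jaws and rose straight up.

**Last checks:**
- **White-jar knocker:** with the jaws open, the wrist camera showed the pin held in the hook at near-zero wrist force. After I withdrew, the scene picture showed the arm still drawn by the catch.
- **Everything else:** in the scene picture the amber knocker's arm was at rest and both jars were upright on their pads. The gripper was clear, and I saw no other object moved.

**What disagreed or could not be checked:**
- The knob looked about 3 mm further out along the arm in the wrist picture than in the two fixed views; the pads' width absorbed this.
- At the end the robot blocked the top camera's view of the cocked knocker, so that check rests on the scene picture alone.

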